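Make up two kits from the bench stock

ROBOT

A 6-joint arm with a two-finger parallel gripper is mounted at the origin on a cart in front of the work surface, level with it; the furniture and walls round the work are solid. World frame = base frame: x ahead of the robot, y to its left, z up, the work surface at z = 0. Lengths are in mm, angles in degrees, forces in N, time in s.
With the tool pointing down it reaches from about 350 to 850 mm from the base axis. Payload 8.1 kg.
Tool frame: the origin (TCP) lies midway between the tips of the shut fingers; the grasp point (between the pads) lies 19 mm behind it (r.pinch_z is the distance from the TCP to the grasp point, in mm); z points along the fingers, y is the line along which they close (so a half turn about z gives the same grasp; the last joint's range is limited). The gripper opens to 85 mm and grips with 20 to 120 N. Pads are 22 mm wide; open, the fingers measure 114 mm over their backs; the gripper's body (76 mm by 85 mm) begins 54 mm behind the grasp point. The pads swing forward as they close: fully open they stand 13 mm farther back than shut.
Start: joints at [-69.752, 7.471, 85.268, -0, 87.261, -4.893], TCP at [254.932, -543.153, 207.892] pointing down, gripper open.
Joint ranges: [-169.43, 169.43], [-51.17, 129.36], [1.28, 143.12], [-76.62, 256.62], [0, 156.53], [-152.29, 152.29]. Speed limits (degrees/s): [136.94, 136.94, 159.86, 180, 180, 180].

INTERFACE

Orientations are given as [roll, pitch, yaw] about the fixed x, y, z axes, in that order (R = Rz(yaw) Ry(pitch) Rx(roll)).
In Python, from bench import sensors, optics, job, r gives the robot as it stands.
- The arm moves only by the tool play_rows, never from a script. Its argument "motion" is a list that holds one entry, the list of rows, each a list of 6 numbers: the shift along the tool's x, y, z in cm, then the turn, a rotation vector about the tool's x, y, z in degrees. In form: [[[x, y, z, ax, ay, az], ...]]. A call has 1 to 5 rows; each row is the pose to reach, as a shift and turn from the pose commanded when the call began, along the tool's axes at that moment; what a row does not reach only later rows make up. A row lasts 1/10 s, in which the tool goes at most 50 mm and 8.59 degrees, less where a joint would pass 70% of its speed; a pose out of reach is approached as far as the arm can. A call with a gripper value outside its range is refused whole. "jaw" is the opening, from 0 (shut) to 1 (fully open), set as the call begins (left out, the last holds). The fingers move at their own pace and stop on an object; "squeeze" is the grip in N (left out, the last holds). Time passes only in rows, so rows that repeat a pose let the fingers close. It gives the time, the measured TCP pose, the force, the opening and the grip force at its end, in the units of the state.
- sensors.sense(): the state, without advancing time (a new reading comes with each control period).
- optics.snapshot(name): name is "side" or "top"; returns a dict with "pixels" (420x560x3 uint8, red, green, blue), "mtx" (3x3 intrinsics, pixels), "k1" (the pictures are not rectified: a ray, as slopes to the right and down, at radius r is drawn at 1 + k1 r^2 times it, then the intrinsics apply), "R" (3x3) and "t" (3): a world point X has camera coordinates R X + t. Camera axes: x right, y down, z forward; pixel columns grow to the right and rows downward; lengths in mm; the calibration is good to about 2 mm. A picture is of the moment at which its call begins. There is no depth.
- job.hand_in(): hands the job in; it is judged then, once.
The state is a dict: "time": time; "joint_pos": joint angles; "qd": joint speeds; "joint_efforts": joint torques, N m; "tool_pos": TCP position; "tcp_rot": TCP orientation; "ft_force": force on the tool from outside, world axes, zero at the start; "wrist_torque": the same for the moment, N m; "finger_gap": finger opening in mm; "grip_force": force on a finger pad.
Only numpy, scipy, OpenCV 4.12 (cv2) and the standard library are available. Lean on these libraries where they do the work, as an engineer would, in place of code of your own. Each camera call takes 0.05 s, during which the arm holds its last target. There are 200 camera calls.

TASK

Make up two kits in the two low plywood crates. The crate with the divider gets the tape measure and one carton of screws, one to each compartment (either way round); the crate without a divider gets the black power-supply block and the other carton, side by side. Everything must stand upright as it does now, flat on the floor of its crate, and be let go.

Things in the scene. Friction and masses are not known exactly. Their poses are not given: they have to be found in the camera images.
- divided_crate: low plywood kit crate with a divider across its middle. Fixed to the bench. Origin: centre of its underside. Outer size x 158, y 116, height 80 mm; floor inside 72 mm above the bench, walls 6 mm thick, rim 8 mm above the floor. The divider (6 mm thick, as high as the rim) runs along y at x = 0: two compartments, each 70 mm along x, 104 mm along y, centred at x = +38 and -38 mm.
- open_crate: low plywood kit crate without a divider, one single compartment. Fixed to the bench. Origin: centre of its underside. Outer size x 158, y 132, height 80 mm; floor inside 72 mm above the bench, walls 6 mm thick, rim 8 mm above the floor. Inside 146 mm along x, 120 mm along y.
- carton_1_mid (a point): a pale grey closed carton of screws standing upright, 48 mm along its x, 66 mm along its y, 86 mm tall; this point is its centre, 43 mm above its underside; z is its upward axis. The two cartons are alike.
- carton_2_mid (a point): a pale grey closed carton of screws standing upright, 48 mm along its x, 66 mm along its y, 86 mm tall; this point is its centre, 43 mm above its underside; z is its upward axis. The two cartons are alike.
- tape_measure_mid (a point): yellow and black tape measure standing on edge: 43 mm along x, 86 mm along y with its blade tab at the -y end, 66 mm tall. The case alone is 38 mm thick along x and spans -28 to +42 mm along y from this point, which lies in the middle of its thickness, 32 mm above its underside. z: its upward axis.
- adapter_mid (a point): black power-supply block lying flat: 50 mm along x, 99 mm along y, 37 mm tall, with a thin lead stub at its -y end (the block itself spans -32 to +50 mm along y from this point). This point is its centre, 18 mm above its underside. z: its upward axis.

How it is judged:
By the outcome, as a careful person would: the job done as asked, in the order asked, and still so for the second after the job is handed in, with the robot touching nothing.
It also fails if it takes over 99 s, if anything falls off the work surface, if the arm or the gripper's body presses on something with over 40 N, if the wrist force passes 120 N, or if a joint passes its speed limit or range.

## Working session

There is one attempt and no reset: what is moved stays moved. The work goes in short steps, Python scripts to look and compute and a tool call to move; the robot and the scene stay as the last step left them, time stands still between calls to the robot, and variables do not carry over. Pictures are saved under pics/ and viewed, at most 14 in all, crops included, and the job is handed in when it is done.

Besides the shell and the picture viewer there is one more tool, called after "Request:" by a JSON object that holds its "op" and its "data", one argument or row to a line. play_rows: Moves the arm, as the interface text tells. Its arguments: {"type":"object","properties":{"motion":{"type":"array","items":{"type":"array","items":{"type":"array","items":{"type":"number"}}}},"jaw":{"type":"number"},"squeeze":{"type":"number"}},"required":["motion"]}

```bash
mkdir -p pics
python3 - <<'E'
from bench import sensors, optics, job, r
import cv2
for n in ("top","side"):
    s=optics.snapshot(n); cv2.imwrite(f"pics/{n}0.png",s["pixels"][:,:,::-1])
    print(n,s["mtx"].tolist(),s["k1"],s["R"].round(4).tolist() if hasattr(s["R"],'round') else s["R"],s["t"])
print(sensors.sense(), r.pinch_z)
E
```

```text
top [[454.39901111723674, 0.0, 283.7109220330763], [0.0, 454.39901111723674, 212.32638104162743], [0.0, 0.0, 1.0]] -0.15441947587867316 [[-0.025, -0.9997, 0.0033], [-0.9986, 0.0248, -0.0477], [0.0476, -0.0045, -0.9989]] [ -10.47369011  519.10771212 1102.95468619]
side [[435.4634350241663, 0.0, 277.98272128828523], [0.0, 435.4634350241663, 207.6790795616717], [0.0, 0.0, 1.0]] -0.00516371638027369 [[-0.9589, -0.283, -0.0231], [-0.1438, 0.5542, -0.8199], [0.2448, -0.7828, -0.5721]] [ 511.58193111  139.56384565 1086.04391698]
{'time': 0.1, 'joint_pos': array([-6.97522074e+01,  7.51460367e+00,  8.53236319e+01, -1.17777632e-03,
        8.72609151e+01, -4.89373521e+00]), 'qd': array([ 0.02252882, -0.1117444 , -0.12300171,  0.01233402,  0.12400572,
       -0.00404046]), 'joint_efforts': array([ 2.89569194e-03, -5.70952427e+01, -5.01941013e+01, -3.25351675e-05,
        8.11773527e-03, -1.00432956e-04]), 'tool_pos': array([ 254.73222761, -542.64459524,  206.90383244]), 'tcp_rot': array([-1.79901110e+02, -7.28629835e-03,  2.51415788e+01]), 'ft_force': array([ 0.39990007, -0.15431777,  0.34229592]), 'wrist_torque': array([-0.01017325,  0.0073872 ,  0.06119669]), 'grip_force': 0.0, 'finger_gap': 85.57909834670114} 18.700000000000003
```

View pics/top0.png

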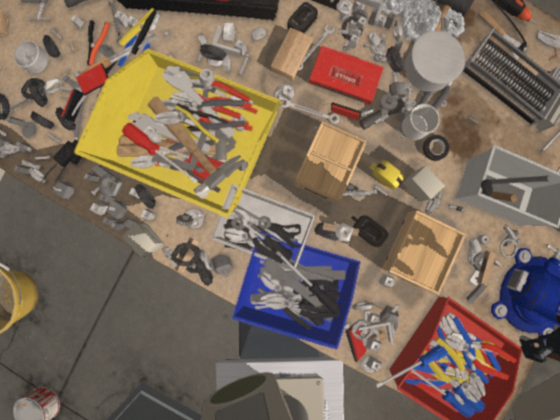

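View pics/side0.png

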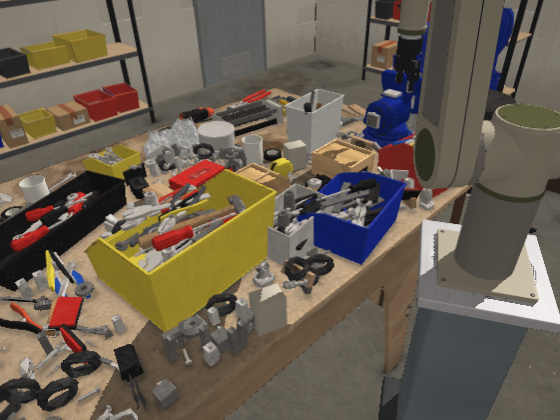

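The top view shows the divided crate at about (333,160), the open crate at (425,250), the tape at (386,174) and carton A at (426,184). A second carton is probably at (145,237), which would be (268,308) in the side view. The adapter may be the black block at (370,230). I'll zoom in to check.

```bash
cat > h.py <<'E'
import numpy as np, cv2
from bench import sensors, optics, job, r
def ray(s,uv):
    uv=np.array(uv,float).reshape(-1,1,2)
    d=np.array([s["k1"],0,0,0,0.])
    n=cv2.undistortPoints(uv,np.array(s["mtx"]),d,None,None,None)[:,0] if 0 else cv2.undistortPointsIter(uv,np.array(s["mtx"]),d,None,None,(3,50,1e-9))[:,0]
    R=np.array(s["R"]);t=np.array(s["t"])
    return -R.T@t, np.c_[n,np.ones(len(n))]@R
def onz(s,uv,z):
    c,d=ray(s,uv); return c+d*((z-c[2])/d[:,2])[:,None]
def proj(s,X):
    R=np.array(s["R"]);return cv2.projectPoints(np.array(X,float).reshape(-1,1,3),cv2.Rodrigues(R)[0],np.array(s["t"],float),np.array(s["mtx"]),np.array([s["k1"],0,0,0,0.]))[0][:,0]
def crop(s,name,u0,v0,u1,v1,k):
    im=s["pixels"][v0:v1,u0:u1,::-1]; cv2.imwrite(f"pics/{name}.png",cv2.resize(im,None,fx=k,fy=k,interpolation=cv2.INTER_CUBIC))
E
python3 - <<'E'
from h import *
s=optics.snapshot("top");crop(s,"t1",290,110,490,260+30,4) if 0 else crop(s,"t1",285,115,480,260+35,4)
import numpy as np
crop(s,"t2",80,170,280,270,4)
s=optics.snapshot("side"); crop(s,"s1",100,220,320,420,3) if 0 else crop(s,"s1",220,100,420,240,4)
np.save
E
```

```text
(no output)
```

View pics/t1.png

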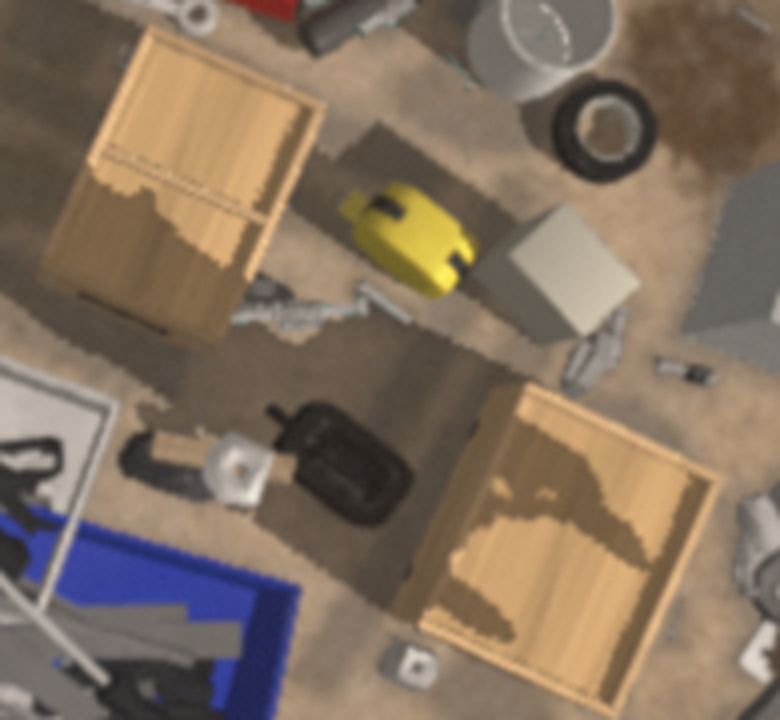

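View pics/t2.png

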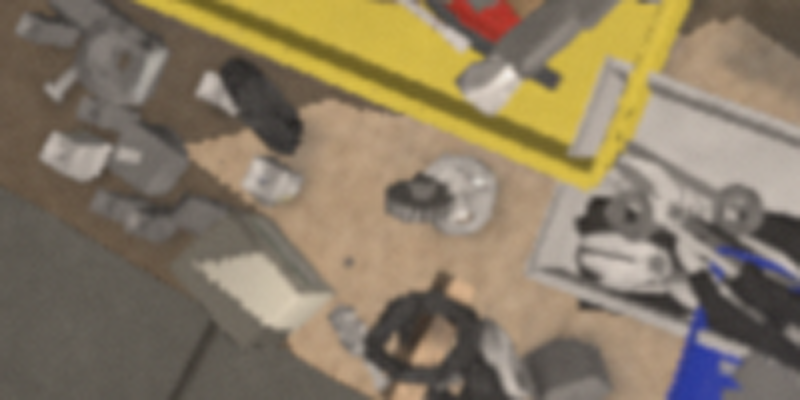

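View pics/s1.png

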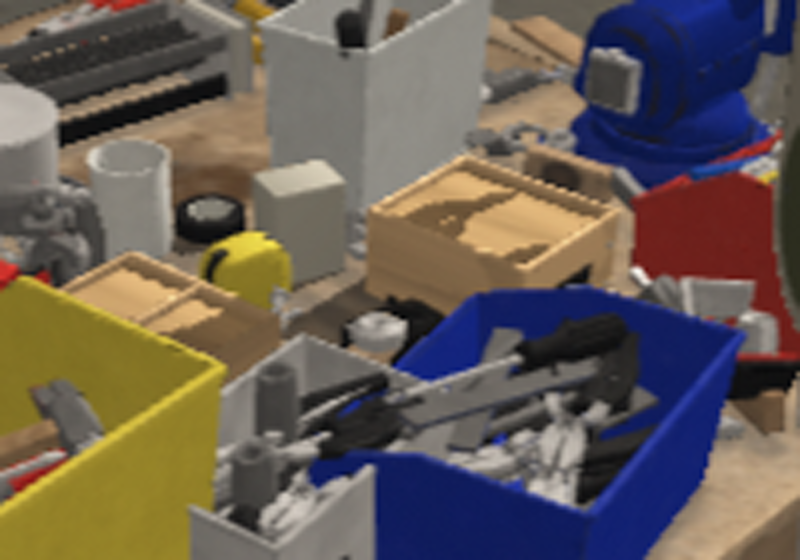

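```bash
cat > m.py <<'E'
from h import *
s=optics.snapshot("top"); c,_=ray(s,[[280,210]]); print("cam",c.round())
def quad(name,pts,z,off=(285,115),k=4):
    P=onz(s,[((u+.5)/k-.5+off[0],(v+.5)/k-.5+off[1]) for u,v in pts],z)[:,:2]
    L=np.roll(P,-1,0)-P
    print(name,"c",P.mean(0).round(1),"len",np.linalg.norm(L,axis=1).round(1),"ang",np.degrees(np.arctan2(L[:,1],L[:,0])).round(1),"\n",P.round().tolist())
quad("open",[(528,385),(717,480),(612,712),(420,628)],80)
quad("div",[(150,28),(325,102),(212,345),(42,272)],80)
quad("cA",[(565,205),(638,285),(583,335),(510,252)],86)
quad("cB",[(218,203),(330,295),(250,345),(175,265)],86,(80,170))
hsv=cv2.cvtColor(s["pixels"],cv2.COLOR_RGB2HSV)
def blob(name,m,box,z):
    u0,v0,u1,v1=box; M=np.zeros_like(m);M[v0:v1,u0:u1]=m[v0:v1,u0:u1]
    cs=cv2.findContours(M.astype('uint8'),cv2.RETR_EXTERNAL,cv2.CHAIN_APPROX_NONE)[0]
    cc=max(cs,key=cv2.contourArea); P=onz(s,cc[:,0],z)[:,:2].astype('float32')
    (cx,cy),(w,h),a=cv2.minAreaRect(P); b=cv2.boxPoints(((cx,cy),(w,h),a))
    print(name,cv2.contourArea(cc),"rect",cx,cy,w,h,a,b.round().tolist())
H,S,V=[hsv[...,i].astype(int) for i in range(3)]
blob("tape",(H>20)&(H<35)&(S>150)&(V>90),(365,150,410,195),55)
blob("adapt",(V<48),(350,210,392,250),30)
E
python3 m.py
python3 - <<'E'
from h import *
s=optics.snapshot("top");crop(s,"z1",345,150,395,250,6) if 0 else crop(s,"z1",345,155,450,255,6)
s2=s["pixels"].copy(); a=s2[205:265,110:170,::-1]; a=cv2.resize(a,None,fx=8,fy=8,interpolation=cv2.INTER_CUBIC)
t=optics.snapshot("side");b=cv2.resize(t["pixels"][270:350,240:300,::-1],None,fx=5,fy=5,interpolation=cv2.INTER_CUBIC)
o=np.zeros((480,790,3),'uint8');o[:480,:480]=a;o[:400,485:785]=b;cv2.imwrite("pics/z2.png",o)
E
```

```text
cam [ 466.  -18. 1127.]
open c [ 413.3 -356.5] len [128.  150.5 125.8 155.5] ang [-117.5  152.9   64.8  -26.3] 
 [[511.0, -334.0], [452.0, -448.0], [318.0, -379.0], [372.0, -265.0]]
div c [ 632.2 -134.6] len [111.5 158.4 107.1 157.6] ang [-114.4  153.2   65.3  -25.3] 
 [[726.0, -118.0], [680.0, -220.0], [539.0, -149.0], [584.0, -51.0]]
cA c [ 578.  -363.1] len [63.9 45.2 64.8 43.9] ang [-138.7  129.5   40.2  -51.8] 
 [[616.0, -359.0], [568.0, -402.0], [539.0, -367.0], [589.0, -325.0]]
cB c [461.8 311.2] len [85.7 55.7 64.8 44.3] ang [-129.7  120.3   43.2  -36.6] 
 [[505.0, 326.0], [450.0, 260.0], [422.0, 308.0], [469.0, 352.0]]
tape 408.0 rect 601.2015991210938 -276.6163635253906 67.5573959350586 47.467281341552734 50.03158187866211 [[561.0, -287.0], [598.0, -318.0], [641.0, -266.0], [605.0, -235.0]]
adapt 325.5 rect 471.5523681640625 -225.70928955078125 92.56392669677734 47.76218032836914 52.6931037902832 [[425.0, -248.0], [462.0, -277.0], [519.0, -203.0], [481.0, -174.0]]
```

View pics/z2.png

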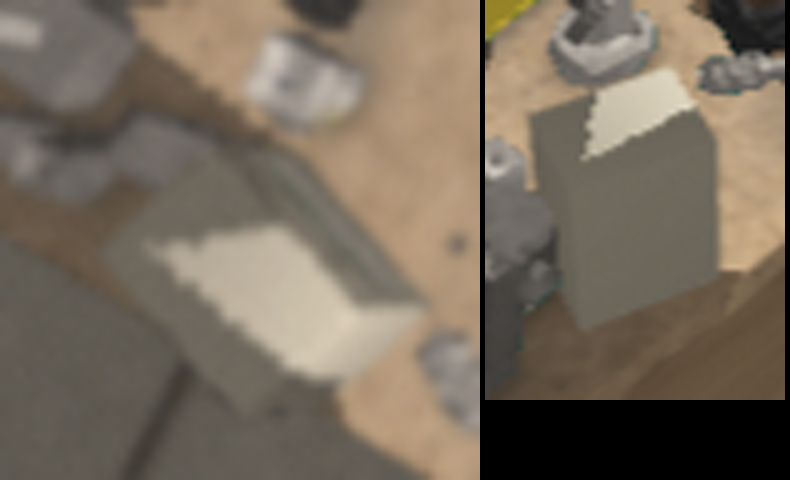

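View pics/z1.png

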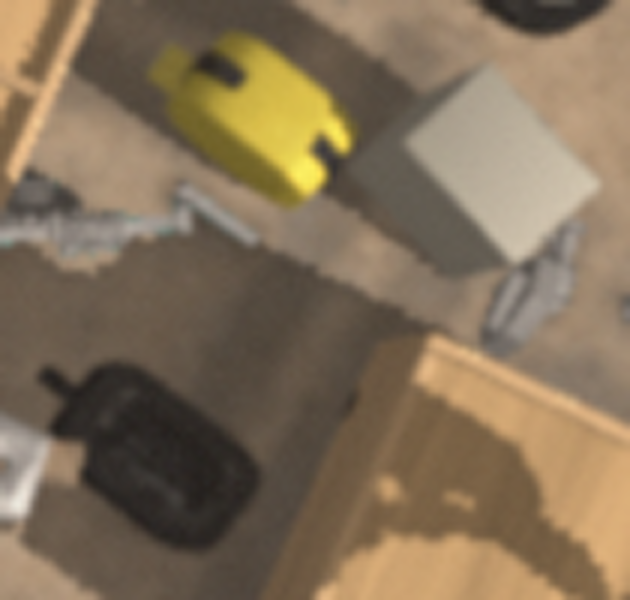

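z2: carton B's top corners are at crop (105,250), (205,155), (355,303) and (242,410). z1: the tape's tab end and the adapter's lead end both point to the upper left. Next I'll refine the tape, adapter and carton B.

```bash
cat >> h.py <<'E'
def go(x,y,z,yaw):
    st=sensors.sense(); p=np.array(st["tool_pos"]); yw=np.radians(st["tcp_rot"][2]); d=np.array([x,y,z])-p
    c,s=np.cos(yw),np.sin(yw); dy=(yaw-st["tcp_rot"][2]+180)%360-180
    print("shift cm",(np.array([c*d[0]+s*d[1], s*d[0]-c*d[1], -d[2]])/10).round(2).tolist(),"az",round(-dy,1),"| at",p.round(1),np.round(st["tcp_rot"],1),"gap",round(st["finger_gap"],1),"F",np.round(st["ft_force"],1),"t",st["time"])
E
python3 - <<'E'
from h import *
s=optics.snapshot("top");t=optics.snapshot("side")
def P(pts,z,off,k): return onz(s,[((u+.5)/k-.5+off[0],(v+.5)/k-.5+off[1]) for u,v in pts],z)[:,:2]
def show(n,A):
    L=np.roll(A,-1,0)-A; print(n,A.mean(0).round(1),np.linalg.norm(L,axis=1).round(1),np.degrees(np.arctan2(L[:,1],L[:,0])).round(1),A.round().tolist())
show("cB",P([(205,155),(355,303),(242,410),(105,250)],86,(110,205),8))
c=P([(205,155),(355,303),(242,410),(105,250)],86,(110,205),8)
print("cB in side crop", (proj(t,np.c_[c,[86]*4])-[240,270])*5+[485,0])
show("tape",np.r_[P([(245,35),(352,125)],55,(345,155),6),P([(285,205),(170,115)],8,(345,155),6)])
show("adap",np.r_[P([(150,365),(255,470)],25,(345,155),6),P([(190,548),(78,450)],10,(345,155),6)])
go(578,-363,200,40)
E
```

```text
cB [460.4 317.3] [62.2 45.8 62.2 40.8] [-134.8  131.6   40.6  -48.5] [[497.0, 323.0], [453.0, 279.0], [422.0, 313.0], [470.0, 354.0]]
cB in side crop [[535.21112996 113.21082656]
 [666.52806736  59.73786614]
 [713.50680588 130.7253624 ]
 [573.30074312 179.8632965 ]]
tape [ 603.6 -281.5] [56.  32.1 60.9 33.8] [-131.4  147.9   50.7  -40.8] [[635.0, -270.0], [598.0, -312.0], [571.0, -295.0], [610.0, -248.0]]
adap [ 467.1 -240.5] [60.7 40.  61.6 43.9] [-136.3  141.8   47.5  -39.9] [[505.0, -233.0], [461.0, -275.0], [430.0, -250.0], [472.0, -205.0]]
shift cm [36.9, -2.58, 0.78] az -14.9 | at [ 254.9 -543.1  207.8] [-180.    -0.    25.1] gap 85.3 F [0.3 0.7 0.1] t 0.45
```

```bash
python3 -c "
from h import *
go(467,-237,200,50)"
```

```text
shift cm [32.2, -18.7, 0.78] az -24.9 | at [ 254.9 -543.1  207.8] [-180.    -0.    25.1] gap 85.3 F [0.3 0.7 0.1] t 0.45
```

Request:
{"op": "play_rows", "data": {
  "motion": [
    [[2,-1.2,0,0,0,-3],[6,-3.5,0,0,0,-8],[10,-5.8,0,0,0,-14],[14,-8.1,0,0,0,-20],[18,-10.5,0,0,0,-24.9]]
  ],
  "jaw": 0.85
}}

```text
time: 0.95
tool_pos: [374.0, -370.2, 208.0]
tcp_rot: [180.0, -0.0, 50.3]
ft_force: [1.2, 0.3, -0.5]
finger_gap: 72.9
grip_force: 0.0
```

```bash
python3 -c "
from h import *
go(467,-237,130,50)"
```

```text
shift cm [16.19, -1.37, 7.8] az 0.3 | at [ 374.  -370.2  208. ] [180.   -0.   50.3] gap 72.9 F [ 1.2  0.3 -0.5] t 0.95
```

Request:
{"op": "play_rows", "data": {
  "motion": [
    [[4,-0.4,1,0,0,0],[8,-0.7,3,0,0,0],[12,-1,5,0,0,0],[16,-1.4,7.8,0,0,0],[16,-1.4,7.8,0,0,0]]
  ]
}}

```text
time: 1.45
tool_pos: [465.1, -234.5, 125.6]
tcp_rot: [-179.6, -0.1, 50.3]
ft_force: [-0.9, -0.2, -0.1]
finger_gap: 72.7
grip_force: 0.0
```

```bash
python3 -c "
from h import *
go(467,-237,4,50)
crop(optics.snapshot('top'),'a1',325,175,425,275,6)"
```

```text
shift cm [-0.07, 0.31, 12.16] az 0.3 | at [ 465.1 -234.5  125.6] [-1.796e+02 -1.000e-01  5.030e+01] gap 72.7 F [-0.9 -0.2 -0.1] t 1.45
```

View pics/a1.png

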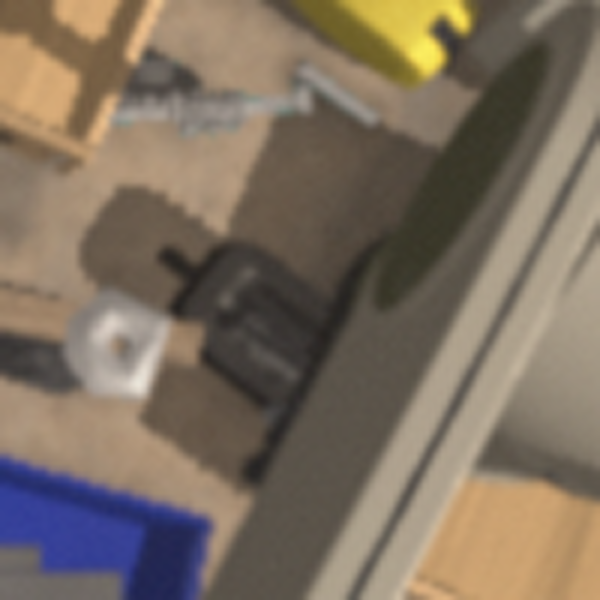

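The forearm hides part of the view. The lower-left finger is at crop (262,475), clear of the block at (260,340), so I'll descend.

Request:
{"op": "play_rows", "data": {
  "motion": [
    [[0,0.3,3,0,0,0],[0,0.3,6.5,0,0,0],[0,0.3,9,0,0,0],[0,0.3,11,0,0,0],[0,0.3,12,0,0,0]]
  ]
}}

```text
time: 2.0
tool_pos: [466.5, -242.6, 8.7]
tcp_rot: [-179.9, 0.0, 50.0]
ft_force: [-0.1, -0.1, 0.2]
finger_gap: 72.7
grip_force: 0.0
```

Request:
{"op": "play_rows", "data": {
  "motion": [
    [[0,0,0,0,0,0],[0,0,0,0,0,0],[0,0,0,0,0,0],[0,0,0,0,0,0],[0,0,0,0,0,0]]
  ],
  "jaw": 0,
  "squeeze": 60
}}

```text
time: 2.5
tool_pos: [467.7, -241.6, 13.3]
tcp_rot: [-179.9, -0.0, 50.1]
ft_force: [-20.9, 15.5, 39.4]
finger_gap: 0.5
grip_force: 18.6
```

Request:
{"op": "play_rows", "data": {
  "motion": [
    [[0,0,-0.5,0,0,0],[0,0,-2.5,0,0,0],[0,0,-5.5,0,0,0],[0,0,-9,0,0,0],[0,0,-12,0,0,0]]
  ]
}}

```text
time: 3.0
tool_pos: [468.4, -242.5, 133.2]
tcp_rot: [179.8, -0.0, 50.0]
ft_force: [-0.4, -0.2, 0.2]
finger_gap: -0.2
grip_force: 0.0
```

```bash
python3 -c "
from h import *
s=optics.snapshot('top')
print(proj(s,[[437,-211,130],[467,-241,10],[467,-237,20]]))
crop(s,'a2',325,175,425,275,6)
go(467,-237,134,50)"
```

```text
[[369.92519705 244.6857619 ]
 [372.23329475 231.07042469]
 [371.42481546 231.08762153]]
shift cm [0.29, -0.78, 0.51] az 0.1 | at [ 471.1 -244.2  139.1] [ 1.794e+02 -1.000e-01  5.010e+01] gap 0.3 F [ 2.5 -1.4  4.3] t 3.05
```

View pics/a2.png

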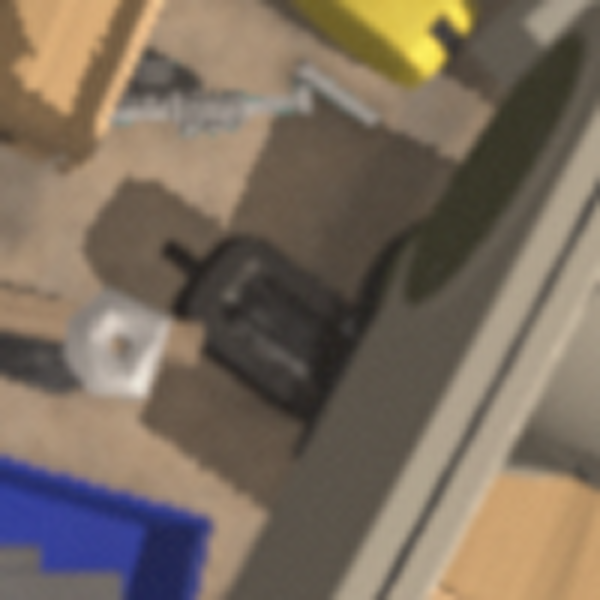

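The fingers shut on top of something only about 13 mm high, so the object at (370,230) is probably a look-alike and not the 37 mm block. I'll check the other black candidates in one composite picture.

Run:
```python
from h import *
s=optics.snapshot("top");t=optics.snapshot("side")
W=onz(t,[[128,362],[133,180],[135,352]],18);print("side cand",W.round(),proj(s,W).round())
W=onz(s,[[303,15],[145,193],[213,50],[68,150],[370,230]],18);print(W.round(),proj(t,W).round())
def z(i,u0,v0,w,h,k):return cv2.resize(i["pixels"][v0:v0+h,u0:u0+w,::-1],None,fx=k,fy=k,interpolation=cv2.INTER_CUBIC)
o=np.zeros((600,800,3),'uint8')
o[0:400,0:400]=z(t,90,330,80,80,5)
o[0:300,400:800]=z(s,20,120,80,60,5)
o[400:600,0:300]=z(s,270,0,60,40,5)
o[300:600,400:800]=z(t,100,160,80,60,5)
o[400:600,305:400]=z(s,204,36,19,40,5)
cv2.imwrite("pics/b1.png",o)
```

```text
side cand [[ 692.  501.   18.]
 [1061. -113.   18.]
 [ 691.  476.   18.]] [[ 77. 149.]
 [313.   2.]
 [ 86. 149.]]
[[1026.  -86.   18.]
 [ 575.  320.   18.]
 [ 937.  146.   18.]
 [ 692.  525.   18.]
 [ 470. -234.   18.]] [[138. 186.]
 [219. 306.]
 [121. 234.]
 [121. 372.]
 [318. 185.]]
```

View pics/b1.png

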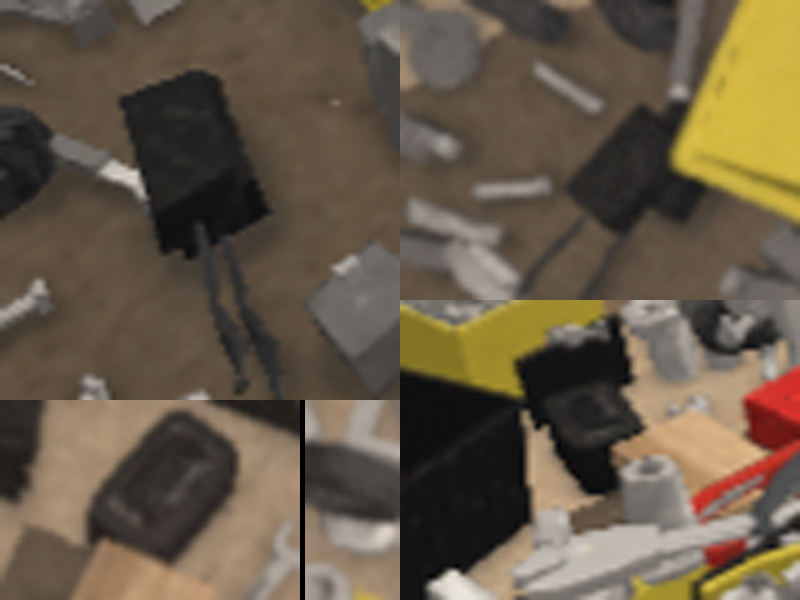

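Run:
```python
from h import *
t=optics.snapshot("side");s=optics.snapshot("top")
g=t["pixels"].max(2)
for v in range(168,194): print(v,' '.join('%3d'%x for x in g[v,308:340]))
P=onz(s,[((u+.5)/6-.5+345,(v+.5)/6-.5+155) for u,v in [(110,365),(150,370),(255,470),(190,548),(85,450),(45,375)]],20)
for h in (13,20,37):
    Q=P.copy();Q[:,2]=h;print(h,proj(t,Q).round(1).tolist())
```

```text
168 143 146 150 137 124 125 122 121 119 119 119 123 126 128 128 128 126 125 127 128 128 129 129 128 130 129 130 131 133 132 132 132
169 143 144 120 110 125 126 125 125 124 121 119 119 119 122 126 128 129 127 127 127 127 128 128 129 128 128 130 130 131 131 132 132
170 143 118  83 105 128 131 130 127 126 124 123 122 121 119 118 120 125 124 125 128 128 127 127 127 129 129 130 130 131 131 131 131
171  87  80  76 108 130 130 131 130 129 129 126 125 124 123 120 119 118 116 116 119 123 128 129 128 127 127 128 129 130 130 131 131
172  73  72  75 108 131 131 130 130 130 131 132 130 129 126 125 124 122 119 116 115 115 118 122 126 127 125 126 128 128 130 131 131
173  78  73  73  83  99 123 133 131 119 106 119 131 131 131 130 127 126 125 123 120 117 115 115 117 119 119 120 123 125 124  99 102
174  84  79  76  74  77  85  99 121  96  42  58  80  80  64  64  69  89 118 127 126 123 121 120 116 114 114 115 118  95 124 131 109
175  90  86  82  79  79  77  77  82  60  25  28  36  37  32  30  29  38  70 113 130 127 126 124 123 120 117 115  93 122 129 120 108
176  92  90  89  87  83  78  64  46  32  25 
[... 1931 characters left out ...]
 114
191 110 109 108 113 121 126 129 153 161 103 106 153 150 134 128 130 130 130 130 129 129 128 127 129 129 130 130 130 129 130 123 124
192 109 109 109 111 113 113 114 122 134 154 147 139 132 129 130 130 130 130 130 130 129 128 127 127 128 130 131 136 144 161 176 172
193 111 109 110 111  96  80  68  59  96 122 120 120 149 156 139 127 130 131 130 130 129 128 127 128 139 148 160 174 168 159 146 130
13 [[305.8, 187.3], [307.7, 184.7], [323.4, 179.7], [331.3, 185.5], [315.7, 190.7], [304.8, 191.9]]
20 [[305.8, 185.4], [307.8, 182.9], [323.5, 177.9], [331.4, 183.6], [315.8, 188.8], [304.9, 190.0]]
37 [[305.9, 180.8], [307.9, 178.3], [323.7, 173.3], [331.7, 178.9], [315.9, 184.1], [304.9, 185.4]]
```

The side view matches a height of 37 mm (top edge at v=174), so this is the adapter and the fingers must have slipped off it. I'll take carton B next, which also moves the arm clear so I can look at the adapter again.

```bash
python3 -c "
from h import *
go(461,-20,260,43);go(461,316,200,43)"
```

```text
shift cm [16.59, -14.79, -12.95] az 7.0 | at [ 467.9 -242.2  130.5] [179.9  -0.   50. ] gap -0.2 F [ 0.7  0.1 -0.7] t 3.25
shift cm [42.34, -36.37, -6.95] az 7.0 | at [ 467.9 -242.2  130.5] [179.9  -0.   50. ] gap -0.2 F [ 0.7  0.1 -0.7] t 3.25
```

Request:
{"op": "play_rows", "data": {
  "motion": [
    [[0,0,-3,0,0,0],[1,-1,-7,0,0,2],[4,-3.5,-10,0,0,4],[7.3,-6.5,-12.5,0,0,7],[10.8,-9.6,-13,0,0,7]]
  ],
  "jaw": 0.85
}}

```text
time: 3.75
tool_pos: [464.0, -96.9, 262.2]
tcp_rot: [179.8, -0.1, 42.8]
ft_force: [1.6, 0.9, 0.5]
finger_gap: 71.7
grip_force: 0.0
```

Request:
{"op": "play_rows", "data": {
  "motion": [
    [[3.1,-3.7,0,0,0,0],[6.2,-7.4,0,0,0,0],[9.3,-11.1,0,0,0,0],[12.4,-14.8,0,0,0,0],[15.4,-18.4,0,0,0,0]]
  ]
}}

```text
time: 4.25
tool_pos: [449.2, 144.0, 258.5]
tcp_rot: [-179.9, 0.1, 43.0]
ft_force: [1.3, -0.5, 0.8]
finger_gap: 72.3
grip_force: 0.0
```

Run:
```python
from h import *
go(461,316,200,43);go(461,316,130,43)
s=optics.snapshot("top")
crop(s,"c1",325,155,435,255,6)
```

```text
shift cm [12.6, -11.77, 5.85] az 0.0 | at [449.2 144.  258.5] [-1.799e+02  1.000e-01  4.300e+01] gap 72.3 F [ 1.3 -0.5  0.8] t 4.25
shift cm [12.6, -11.77, 12.85] az 0.0 | at [449.2 144.  258.5] [-1.799e+02  1.000e-01  4.300e+01] gap 72.3 F [ 1.3 -0.5  0.8] t 4.25
```

View pics/c1.png

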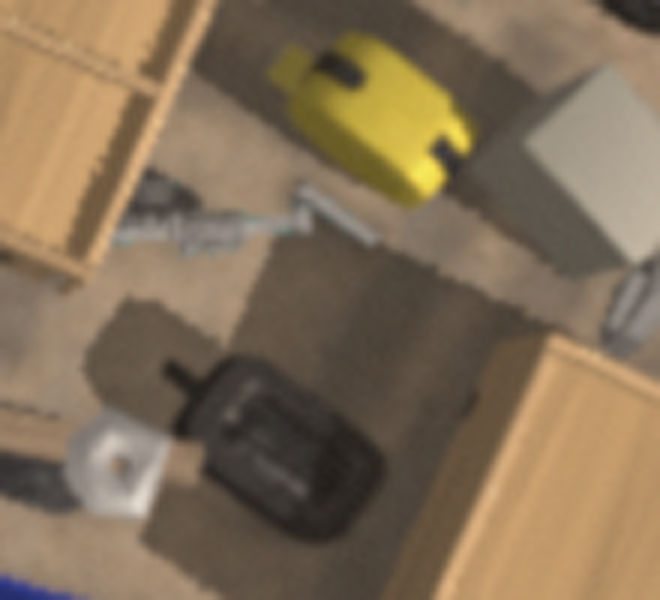

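The adapter is still flat, centred at about crop (285,445), and has moved only a few mm. The carton grasp should show how the gripper behaves.

Request:
{"op": "play_rows", "data": {
  "motion": [
    [[3,-2.8,0,0,0,0],[6.3,-6,0.5,0,0,0],[9.5,-9,2.5,0,0,0],[12,-11.2,5.5,0,0,0],[12.6,-11.8,9,0,0,0]]
  ]
}}

```text
time: 4.8
tool_pos: [461.5, 317.6, 168.3]
tcp_rot: [-180.0, -0.0, 43.2]
ft_force: [0.0, -1.5, 0.0]
finger_gap: 72.5
grip_force: 0.0
```

Request:
{"op": "play_rows", "data": {
  "motion": [
    [[0,0,0,0,0,0]]
  ]
}}

```text
time: 4.9
tool_pos: [457.5, 313.5, 162.4]
tcp_rot: [-179.8, 0.7, 43.2]
ft_force: [-0.7, -1.4, -0.4]
finger_gap: 72.6
grip_force: 0.0
```

Run:
```python
from h import *
go(461,316,38,43)
```

```text
shift cm [0.43, 0.06, 12.44] az 0.2 | at [457.5 313.5 162.4] [-179.8    0.7   43.2] gap 72.6 F [-0.7 -1.4 -0.4] t 4.9
```

Request:
{"op": "play_rows", "data": {
  "motion": [
    [[0.1,0,2.5,0,0,0],[0.1,0,5.5,0,0,0],[0.1,0,8.5,0,0,0],[0.1,0,11,0,0,0],[0.1,0,12.4,0,0,0]]
  ]
}}

```text
time: 5.4
tool_pos: [461.9, 313.4, 44.5]
tcp_rot: [-180.0, 0.2, 43.0]
ft_force: [-0.3, 0.4, -0.9]
finger_gap: 72.4
grip_force: 0.0
```

Request:
{"op": "play_rows", "data": {
  "motion": [
    [[0,0,0,0,0,0],[0,0,0,0,0,0],[0,0,0,0,0,0],[0,0,0,0,0,0],[0,0,0,0,0,0]]
  ],
  "jaw": 0,
  "squeeze": 60
}}

```text
time: 5.9
tool_pos: [463.5, 315.5, 47.1]
tcp_rot: [180.0, -0.1, 43.0]
ft_force: [-0.7, -0.4, 1.0]
finger_gap: 46.8
grip_force: 61.4
```

Request:
{"op": "play_rows", "data": {
  "motion": [
    [[0,0,-1,0,0,0],[0,0,-4,0,0,0],[0,0,-8.5,0,0,0],[0,0,-13,0,0,0],[0,0,-17,0,0,0]]
  ]
}}

```text
time: 6.4
tool_pos: [462.6, 315.1, 219.0]
tcp_rot: [180.0, -0.1, 43.0]
ft_force: [1.9, 0.1, -1.9]
finger_gap: 46.8
grip_force: 61.8
```

Request:
{"op": "play_rows", "data": {
  "motion": [
    [[0,0,-3,0,0,0],[0,0,-5,0,0,0],[0,0,-5,0,0,0],[0,0,-5,0,0,0]]
  ]
}}

```text
time: 6.8
tool_pos: [462.5, 315.0, 265.8]
tcp_rot: [180.0, -0.0, 43.0]
ft_force: [0.1, 0.3, -3.5]
finger_gap: 46.9
grip_force: 61.8
```

Run:
```python
from h import *
go(598,-118,265,64)
```

```text
shift cm [-19.65, 40.89, 0.08] az -21.0 | at [462.5 315.  265.8] [180.  -0.  43.] gap 46.9 F [ 0.1  0.3 -3.5] t 6.8
```

Request:
{"op": "play_rows", "data": {
  "motion": [
    [[-0.6,1.2,0,0,0,0],[-1.8,3.7,0,0,0,0],[-3.4,7,0,0,0,0],[-5.2,10.7,0,0,0,0],[-7,14.5,0,0,0,0]]
  ]
}}

```text
time: 7.3
tool_pos: [509.6, 159.0, 263.6]
tcp_rot: [-179.9, 0.2, 43.1]
ft_force: [0.7, -0.6, -2.7]
finger_gap: 46.7
grip_force: 61.8
```

Request:
{"op": "play_rows", "data": {
  "motion": [
    [[-1.9,3.9,0,0,0,-3],[-3.8,7.8,0,0,0,-7],[-5.7,11.7,0,0,0,-12],[-7.6,15.6,0,0,0,-17],[-9.3,19.3,0,0,0,-21]]
  ]
}}

```text
time: 7.8
tool_pos: [573.1, -46.0, 263.7]
tcp_rot: [-179.8, 0.1, 64.2]
ft_force: [1.3, 0.9, -2.9]
finger_gap: 46.7
grip_force: 61.8
```

Run:
```python
from h import *
go(598,-118,265,64)
```

```text
shift cm [-5.4, 5.37, -0.13] az 0.2 | at [573.1 -46.  263.7] [-1.798e+02  1.000e-01  6.420e+01] gap 46.7 F [ 1.3  0.9 -2.9] t 7.8
```

Request:
{"op": "play_rows", "data": {
  "motion": [
    [[-2.2,2.2,0,0,0,0],[-4,4,0,0,0,0],[-5.2,5.2,0,0,0,0],[-5.4,5.4,0,0,0,0],[-5.4,5.4,0,0,0,0]]
  ]
}}

```text
time: 8.3
tool_pos: [598.5, -115.5, 264.8]
tcp_rot: [-179.9, 0.0, 64.0]
ft_force: [-0.9, 0.7, -2.5]
finger_gap: 46.5
grip_force: 61.8
```

Request:
{"op": "play_rows", "data": {
  "motion": [
    [[0,0,1,0,0,0],[0,0,3.5,0,0,0],[0,0,6.5,0,0,0],[0,0,9,0,0,0],[0,0,10,0,0,0]]
  ]
}}

```text
time: 8.8
tool_pos: [596.8, -113.5, 161.8]
tcp_rot: [-179.7, 0.0, 64.1]
ft_force: [-0.5, 0.4, -2.0]
finger_gap: 46.5
grip_force: 61.8
```

Request:
{"op": "play_rows", "data": {
  "motion": [
    [[0,0,0,0,0,0],[0,0,0,0,0,0],[0,0,0,0,0,0]]
  ]
}}

```text
time: 9.1
tool_pos: [600.3, -115.5, 168.1]
tcp_rot: [179.8, -0.0, 64.1]
ft_force: [-0.0, -1.0, -2.2]
finger_gap: 47.0
grip_force: 61.8
```

Run:
```python
from h import *
go(598,-118,120,64)
s=optics.snapshot("top"); crop(s,"d1",300,90,420,200,5)
```

```text
shift cm [-0.32, -0.1, 4.81] az 0.1 | at [ 600.3 -115.5  168.1] [179.8  -0.   64.1] gap 47.0 F [-0.  -1.  -2.2] t 9.1
```

View pics/d1.png

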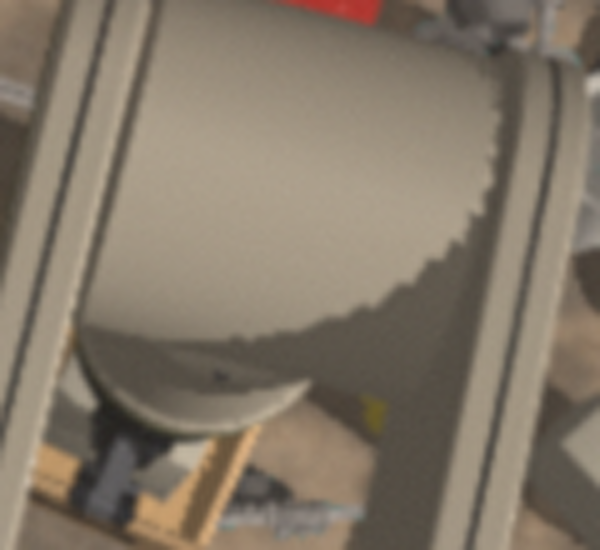

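The wrist hides most of this view. The carton sits over the near compartment, with the fingers at (110,470). I'll lower it.

Request:
{"op": "play_rows", "data": {
  "motion": [
    [[-0.3,-0.1,1,0,0,0],[-0.3,-0.1,2.5,0,0,0],[-0.3,-0.1,3.7,0,0,0],[-0.3,-0.1,4.4,0,0,0],[-0.3,-0.1,4.7,0,0,0]]
  ]
}}

```text
time: 9.65
tool_pos: [596.0, -117.5, 119.1]
tcp_rot: [-179.9, 0.0, 64.0]
ft_force: [-13.8, 3.3, 24.4]
finger_gap: 46.9
grip_force: 65.8
```

Request:
{"op": "play_rows", "data": {
  "motion": [
    [[0,0,0,0,0,0],[0,0,0.1,0,0,0],[0,0,0.2,0,0,0],[0,0,0.2,0,0,0]]
  ]
}}

```text
time: 10.05
tool_pos: [596.7, -117.7, 119.1]
tcp_rot: [-180.0, 0.0, 64.0]
ft_force: [-11.9, 1.6, 16.7]
finger_gap: 46.6
grip_force: 64.7
```

Request:
{"op": "play_rows", "data": {
  "motion": [
    [[0,0,0,0,0,0],[0,0,0,0,0,0],[0,0,0,0,0,0],[0,0,0,0,0,0]]
  ],
  "jaw": 0.8
}}

```text
time: 10.45
tool_pos: [596.8, -117.7, 116.5]
tcp_rot: [-180.0, 0.0, 64.0]
ft_force: [-0.2, 0.9, -0.5]
finger_gap: 68.3
grip_force: 0.0
```

Request:
{"op": "play_rows", "data": {
  "motion": [
    [[0,0,-2,0,0,0],[0,0,-5,0,0,0],[0,0,-8,0,0,0],[0,0,-10,0,0,0],[0,0,-10,0,0,0]]
  ]
}}

```text
time: 10.95
tool_pos: [599.0, -118.3, 221.2]
tcp_rot: [179.6, -0.1, 64.0]
ft_force: [0.8, -0.4, 0.6]
finger_gap: 67.9
grip_force: 0.0
```

Run:
```python
from h import *
go(602,-281,170,50)
```

```text
shift cm [-14.5, 7.39, 5.12] az 14.0 | at [ 599.  -118.3  221.2] [ 1.796e+02 -1.000e-01  6.400e+01] gap 67.9 F [ 0.8 -0.4  0.6] t 10.95
```

Request:
{"op": "play_rows", "data": {
  "motion": [
    [[-2,1,0,0,0,2],[-6,3,1,0,0,6],[-10,5,3,0,0,10],[-13.3,6.8,4.5,0,0,13],[-14.5,7.4,5,0,0,14]]
  ]
}}

```text
time: 11.45
tool_pos: [597.7, -283.3, 162.5]
tcp_rot: [-179.7, 0.1, 49.8]
ft_force: [-1.3, 1.2, 0.6]
finger_gap: 68.3
grip_force: 0.0
```

Request:
{"op": "play_rows", "data": {
  "motion": [
    [[0,0,0,0,0,0],[0,0,0,0,0,0],[0,0,0,0,0,0],[0,0,0,0,0,0],[0,0,0,0,0,0]]
  ]
}}

```text
time: 11.95
tool_pos: [600.6, -279.5, 167.8]
tcp_rot: [179.9, -0.0, 50.1]
ft_force: [-0.7, -0.2, 0.4]
finger_gap: 67.9
grip_force: 0.0
```

Run:
```python
from h import *
go(602,-281,26,50)
```

```text
shift cm [-0.03, 0.21, 14.18] az 0.1 | at [ 600.6 -279.5  167.8] [179.9  -0.   50.1] gap 67.9 F [-0.7 -0.2  0.4] t 11.95
```

Request:
{"op": "play_rows", "data": {
  "motion": [
    [[0,0.2,3,0,0,0],[0,0.2,6.5,0,0,0],[0,0.2,10,0,0,0],[0,0.2,12.8,0,0,0],[0,0.2,14.4,0,0,0]]
  ]
}}

```text
time: 12.45
tool_pos: [600.1, -280.3, 20.0]
tcp_rot: [-179.8, 0.0, 50.1]
ft_force: [-0.6, 0.5, 0.8]
finger_gap: 68.2
grip_force: 0.0
```

Request:
{"op": "play_rows", "data": {
  "motion": [
    [[0,0,0,0,0,0],[0,0,0,0,0,0],[0,0,0,0,0,0]]
  ]
}}

```text
time: 12.75
tool_pos: [603.2, -282.6, 25.6]
tcp_rot: [179.8, -0.0, 50.0]
ft_force: [0.2, 0.8, -0.4]
finger_gap: 68.1
grip_force: 0.0
```

Request:
{"op": "play_rows", "data": {
  "motion": [
    [[0,0,0,0,0,0],[0,0,0,0,0,0],[0,0,0,0,0,0],[0,0,0,0,0,0],[0,0,0,0,0,0]]
  ],
  "jaw": 0,
  "squeeze": 50
}}

```text
time: 13.25
tool_pos: [602.2, -282.3, 24.6]
tcp_rot: [179.9, -0.0, 50.0]
ft_force: [-1.5, 0.4, 5.9]
finger_gap: 36.3
grip_force: 49.8
```

Request:
{"op": "play_rows", "data": {
  "motion": [
    [[0,0,-0.5,0,0,0],[0,0,-2.5,0,0,0],[0,0,-6,0,0,0],[0,0,-10,0,0,0],[0,0,-14,0,0,0]]
  ]
}}

```text
time: 13.75
tool_pos: [600.7, -281.4, 163.7]
tcp_rot: [-179.9, 0.0, 50.0]
ft_force: [2.6, -0.1, -2.5]
finger_gap: 36.5
grip_force: 50.6
```

Request:
{"op": "play_rows", "data": {
  "motion": [
    [[0,0,-3,0,0,0],[0,0,-4,0,0,0],[0,0,-4,0,0,0],[0,0,-4,0,0,0],[0,0,-4,0,0,0]]
  ]
}}

```text
time: 14.25
tool_pos: [600.1, -281.0, 199.5]
tcp_rot: [-179.7, 0.0, 50.0]
ft_force: [0.1, -0.4, -3.1]
finger_gap: 36.6
grip_force: 50.6
```

Run:
```python
from h import *
go(663,-159,200,64)
```

```text
shift cm [13.39, -3.02, -0.05] az -14.0 | at [ 600.1 -281.   199.5] [-179.7    0.    50. ] gap 36.6 F [ 0.1 -0.4 -3.1] t 14.25
```

Request:
{"op": "play_rows", "data": {
  "motion": [
    [[1.5,-0.3,0,0,0,-2],[5,-1.1,0,0,0,-5],[9,-2,0,0,0,-9],[12.2,-2.7,0,0,0,-13],[13.4,-3,0,0,0,-14]]
  ]
}}

```text
time: 14.75
tool_pos: [665.4, -155.2, 201.2]
tcp_rot: [-179.9, -0.1, 64.4]
ft_force: [-0.7, -0.5, -3.3]
finger_gap: 36.3
grip_force: 50.6
```

Request:
{"op": "play_rows", "data": {
  "motion": [
    [[0,0,0,0,0,0],[0,0,0,0,0,0],[0,0,0,0,0,0],[0,0,0,0,0,0],[0,0,0,0,0,0]]
  ]
}}

```text
time: 15.25
tool_pos: [664.2, -160.8, 203.0]
tcp_rot: [180.0, 0.0, 63.9]
ft_force: [0.5, -0.5, -3.0]
finger_gap: 36.2
grip_force: 50.6
```

Run:
```python
from h import *
go(663,-159,98,64)
```

```text
shift cm [0.11, -0.19, 10.5] az -0.1 | at [ 664.2 -160.8  203. ] [180.    0.   63.9] gap 36.2 F [ 0.5 -0.5 -3. ] t 15.25
```

Request:
{"op": "play_rows", "data": {
  "motion": [
    [[0.1,-0.2,2,0,0,0],[0.1,-0.2,4.5,0,0,0],[0.1,-0.2,7,0,0,0],[0.1,-0.2,8.7,0,0,0],[0.1,-0.2,9.5,0,0,0]]
  ]
}}

```text
time: 15.75
tool_pos: [661.8, -158.0, 105.4]
tcp_rot: [-179.8, 0.0, 64.0]
ft_force: [-0.5, -0.0, -2.1]
finger_gap: 36.6
grip_force: 50.6
```

Request:
{"op": "play_rows", "data": {
  "motion": [
    [[0,0,0,0,0,0],[0,0,0,0,0,0],[0,0,0,0,0,0],[0,0,0,0,0,0],[0,0,0,0,0,0]]
  ]
}}

```text
time: 16.25
tool_pos: [663.7, -158.1, 108.9]
tcp_rot: [179.9, -0.0, 64.0]
ft_force: [0.1, 0.2, -2.5]
finger_gap: 36.4
grip_force: 50.6
```

Run:
```python
from h import *
go(663,-159,96,64)
```

```text
shift cm [-0.11, -0.03, 1.29] az 0.0 | at [ 663.7 -158.1  108.9] [179.9  -0.   64. ] gap 36.4 F [ 0.1  0.2 -2.5] t 16.25
```

Request:
{"op": "play_rows", "data": {
  "motion": [
    [[0,0,0.5,0,0,0],[0,0,0.9,0,0,0],[0,0,1.1,0,0,0],[0,0,1.2,0,0,0],[0,0,1.3,0,0,0]]
  ]
}}

```text
time: 16.75
tool_pos: [662.9, -158.1, 96.5]
tcp_rot: [-180.0, 0.0, 64.0]
ft_force: [-9.3, 1.8, 15.3]
finger_gap: 36.9
grip_force: 52.6
```

Request:
{"op": "play_rows", "data": {
  "motion": [
    [[0,0,0,0,0,0],[0,0,0,0,0,0],[0,0,0,0,0,0]]
  ]
}}

```text
time: 17.05
tool_pos: [663.0, -158.1, 96.6]
tcp_rot: [-180.0, 0.0, 64.0]
ft_force: [-7.4, 1.3, 9.7]
finger_gap: 36.5
grip_force: 52.0
```

Request:
{"op": "play_rows", "data": {
  "motion": [
    [[0,0,0,0,0,0],[0,0,0,0,0,0],[0,0,0,0,0,0],[0,0,0,0,0,0]]
  ],
  "jaw": 0.67
}}

```text
time: 17.45
tool_pos: [663.2, -158.0, 94.6]
tcp_rot: [-180.0, 0.0, 64.0]
ft_force: [0.2, 0.2, 0.1]
finger_gap: 57.1
grip_force: 0.0
```

Request:
{"op": "play_rows", "data": {
  "motion": [
    [[0,0,-1.5,0,0,0],[0,0,-4,0,0,0],[0,0,-8,0,0,0],[0,0,-12,0,0,0],[0,0,-14,0,0,0]]
  ]
}}

```text
time: 17.95
tool_pos: [664.8, -158.5, 241.5]
tcp_rot: [179.6, -0.1, 64.0]
ft_force: [0.5, -1.0, 0.3]
finger_gap: 57.0
grip_force: 0.0
```

Run:
```python
from h import *
go(480,-60,230,52)
```

```text
shift cm [0.77, -20.93, 1.15] az 12.0 | at [ 664.8 -158.5  241.5] [ 1.796e+02 -1.000e-01  6.400e+01] gap 57.0 F [ 0.5 -1.   0.3] t 17.95
```

Request:
{"op": "play_rows", "data": {
  "motion": [
    [[0.1,-2,0,0,0,2],[0.3,-6.5,0,0,0,5],[0.5,-11.5,0,0,0,8],[0.7,-16.5,0,0,0,11],[0.8,-21,0,0,0,12]]
  ]
}}

```text
time: 18.45
tool_pos: [476.2, -58.0, 235.9]
tcp_rot: [179.9, -0.0, 51.9]
ft_force: [-0.3, -0.5, 0.7]
finger_gap: 57.2
grip_force: 0.0
```

Request:
{"op": "play_rows", "data": {
  "motion": [
    [[0,0,0,0,0,0],[0,0,0,0,0,0],[0,0,0,0,0,0]]
  ]
}}

```text
time: 18.75
tool_pos: [479.0, -59.3, 236.3]
tcp_rot: [179.9, -0.1, 52.0]
ft_force: [0.4, 0.6, 0.0]
finger_gap: 57.2
grip_force: 0.0
```

Run:
```python
from h import *
s=optics.snapshot("top");t=optics.snapshot("side")
def z(i,u0,v0,w,h,k):return cv2.resize(i["pixels"][v0:v0+h,u0:u0+w,::-1],None,fx=k,fy=k,interpolation=cv2.INTER_CUBIC)
o=np.zeros((600,800,3),'uint8')
o[:300,:400]=z(s,290,115,80,60,5)
o[:300,400:]=z(t,240,140,80,60,5)
a=z(s,345,205,50,40,8); a=cv2.convertScaleAbs(a,alpha=1.8); o[300:600,:400]=a[:300]
b=z(t,300,165,50,38,8); b=cv2.convertScaleAbs(b,alpha=1.6); o[300:600,400:]=b[:300]
cv2.imwrite("pics/e1.png",o)
```

```text
(no output)
```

View pics/e1.png

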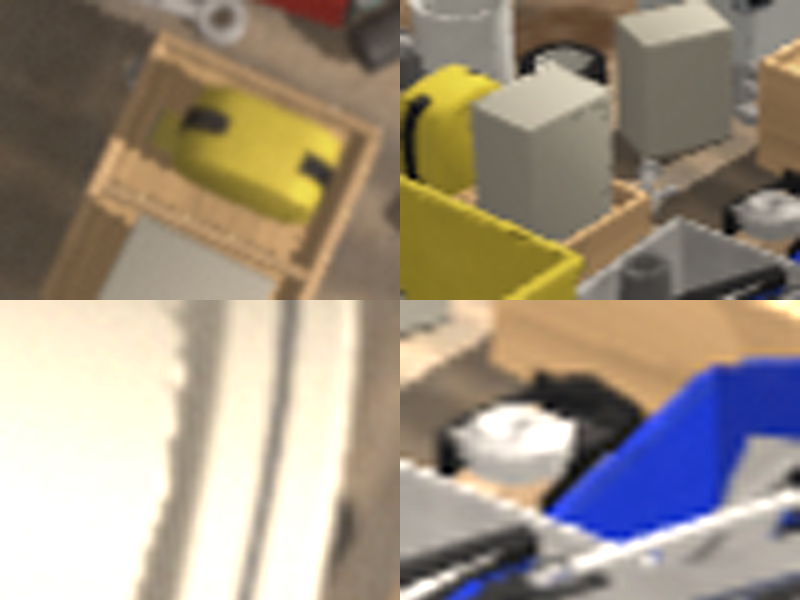

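The divided crate is right: the tape is in the far compartment and the carton in the near one, both upright. The adapter is hidden from the top camera, so I'll measure it from the saved unobstructed view c1.

Run:
```python
from h import *
s=optics.snapshot("top")
im=cv2.imread("pics/c1.png"); V=cv2.GaussianBlur(im,(0,0),2).max(2)
for th in (56,64,72):
    m=(V<th).astype('uint8'); m[:340]=0; m[:,:150]=0; m[:,400:]=0
    m=cv2.morphologyEx(m,cv2.MORPH_OPEN,np.ones((41,41),np.uint8))
    cc=max(cv2.findContours(m,cv2.RETR_EXTERNAL,cv2.CHAIN_APPROX_NONE)[0],key=cv2.contourArea)
    uv=(cc[:,0]+.5)/6-.5+[325,155]
    for z in (10,37):
        P=onz(s,uv,z)[:,:2].astype('float32'); print(th,z,cv2.contourArea(cc),[np.round(x,1) for x in cv2.minAreaRect(P)])
```

```text
56 10 5797.5 [array([ 460. , -263.2]), array([28.9, 40. ]), np.float64(88.3)]
56 37 5797.5 [array([ 460.1, -257.3]), array([28.2, 39. ]), np.float64(88.3)]
64 10 10768.0 [array([ 463.3, -256.3]), array([45.6, 59.3]), np.float64(88.3)]
64 37 10768.0 [array([ 463.3, -250.5]), array([44.5, 57.9]), np.float64(88.3)]
72 10 14359.0 [array([ 464. , -251.3]), array([58.9, 63. ]), np.float64(88.3)]
72 37 14359.0 [array([ 464.1, -245.6]), array([57.5, 61.5]), np.float64(88.3)]
```

Run:
```python
from h import *
s=optics.snapshot("top")
im=cv2.imread("pics/c1.png"); V=cv2.GaussianBlur(im,(0,0),2).max(2)
print(V[345:560:12,150:420:12])
k=cv2.getStructuringElement(cv2.MORPH_ELLIPSE,(25,25))
for th in (64,72):
    m=(V<th).astype('uint8'); m[:340]=0; m[:,:150]=0; m[:,400:]=0
    m=cv2.morphologyEx(cv2.morphologyEx(m,cv2.MORPH_CLOSE,k),cv2.MORPH_OPEN,k)
    cc=max(cv2.findContours(m,cv2.RETR_EXTERNAL,cv2.CHAIN_APPROX_NONE)[0],key=cv2.contourArea)
    uv=(cc[:,0]+.5)/6-.5+[325,155]
    print(th,cv2.minAreaRect(cc))
    for z in (10,37):
        P=onz(s,uv,z)[:,:2].astype('float32'); print(th,z,[np.round(x,1) for x in cv2.minAreaRect(P)])
```

```text
[[104 104 103  99  97  99 127 103 100 100 101  96  95  96  89  84  80  79
   78  76  77  80  88]
 [106 101  91 102 101 100  86  68  73  79  92  97  93  92  90  81  76  79
   78  79  80  85  91]
 [109  78  43  71  97  76  47  59  63  62  63  82  91  91  86  82  79  78
   80  81  83  90  95]
 [103  92  61  43  54  45  58  64  76  76  60  62  75  87  84  78  79  81
   81  80  84  91  95]
 [ 98 101  98  59  40  55  62  68  84  69  59  60  59  65  73  77  77  80
   81  82  87  93  91]
 [ 99 100  96  56  51  61  66  81  61  56  50  55  60  58  61  70  77  81
   83  86  89  91  89]
 [ 99 102  74  42  59  62  78  87  51  49  55  48  50  56  59  53  60  80
   85  89  92  92  88]
 [122 106  58  43  61  65  56  48  53  62  57  53  47  47  53  51  44  57
   82  92  94  90  80]
 [155 155 123  95  91  68  60  57  63  66  65  54  53  50  46  41  43  44
   55  86  93  86  78]
 [159 179 154 144 132  69  66  70  68  70  58  55  57  54  47  38  42  48
   43  57  83  82  79]
 [174 176 154 155 123  54  62  65  64  77  78  65  56  52  42  40  41  50
   48  46  75  80  79]
 [199 150 135 146 117  62  48  61
[... 438 characters left out ...]
  78  77  91]
 [ 96  99 101  99  98  96  93  91  88  85  82  73  58  49  46  50  63  75
   79  78  78  82 100]
 [125 105 101  97  96  95  95  95  93  93  91  88  86  85  81  82  81  79
   77  77  80  91 101]]
64 ((274.65948486328125, 447.84326171875), (218.06466674804688, 132.0445556640625), 36.02737808227539)
64 10 [array([ 471.8, -236.7]), array([90.4, 54.8]), np.float64(51.8)]
64 37 [array([ 471.7, -231.4]), array([88.2, 53.4]), np.float64(51.8)]
72 ((274.0290832519531, 447.50445556640625), (226.6057586669922, 138.68881225585938), 35.36246109008789)
72 10 [array([ 472. , -236.5]), array([93.9, 57.5]), np.float64(52.4)]
72 37 [array([ 471.8, -231.2]), array([91.6, 56.1]), np.float64(52.4)]
```

Run:
```python
from h import *
go(470,-236,130,52)
```

```text
shift cm [-14.45, 10.19, 10.5] az 0.0 | at [478.6 -59.4 235. ] [-180.    0.   52.] gap 57.3 F [-0.6  0.2 -0.5] t 18.95
```

Request:
{"op": "play_rows", "data": {
  "motion": [
    [[-2,1.4,0,0,0,0],[-5.5,3.9,0,0,0,0],[-9.5,6.7,2,0,0,0],[-12.5,8.8,5,0,0,0],[-14,9.9,8,0,0,0]]
  ],
  "jaw": 0.88
}}

```text
time: 19.45
tool_pos: [469.9, -233.9, 154.1]
tcp_rot: [179.9, 0.0, 51.9]
ft_force: [1.2, 0.3, -0.6]
finger_gap: 75.1
grip_force: 0.0
```

Request:
{"op": "play_rows", "data": {
  "motion": [
    [[-0.3,0.2,1.5,0,0,0],[-0.5,0.3,2.5,0,0,0],[-0.5,0.3,2.5,0,0,0],[-0.5,0.3,2.5,0,0,0],[-0.5,0.3,2.5,0,0,0]]
  ]
}}

```text
time: 19.95
tool_pos: [470.3, -235.7, 131.7]
tcp_rot: [179.8, -0.0, 52.1]
ft_force: [-0.1, 0.1, -0.1]
finger_gap: 75.2
grip_force: 0.0
```

Run:
```python
from h import *
go(470,-236,3,52)
```

```text
shift cm [-0.05, -0.01, 12.87] az 0.1 | at [ 470.3 -235.7  131.7] [179.8  -0.   52.1] gap 75.2 F [-0.1  0.1 -0.1] t 19.95
```

Request:
{"op": "play_rows", "data": {
  "motion": [
    [[0,0,3,0,0,0],[0,0,6.5,0,0,0],[0,0,9.5,0,0,0],[0,0,11.3,0,0,0],[0,0,12.2,0,0,0]]
  ]
}}

```text
time: 20.45
tool_pos: [468.8, -235.1, 7.0]
tcp_rot: [-179.9, 0.0, 52.1]
ft_force: [-0.1, 0.3, -0.2]
finger_gap: 75.3
grip_force: 0.0
```

Request:
{"op": "play_rows", "data": {
  "motion": [
    [[0,0,0.2,0,0,0],[0,0,0.3,0,0,0],[0,0,0.3,0,0,0],[0,0,0.3,0,0,0]]
  ]
}}

```text
time: 20.85
tool_pos: [470.1, -236.5, 6.2]
tcp_rot: [179.9, -0.0, 52.0]
ft_force: [0.6, 0.2, -0.3]
finger_gap: 75.5
grip_force: 0.0
```

Request:
{"op": "play_rows", "data": {
  "motion": [
    [[0,0,0,0,0,0],[0,0,0,0,0,0]]
  ],
  "jaw": 0.6,
  "squeeze": 40
}}

```text
time: 21.05
tool_pos: [469.4, -236.2, 5.4]
tcp_rot: [180.0, -0.0, 52.0]
ft_force: [0.2, 0.1, -0.4]
finger_gap: 51.2
grip_force: 0.0
```

Request:
{"op": "play_rows", "data": {
  "motion": [
    [[0,0,0,0,0,0],[0,0,0,0,0,0]]
  ],
  "jaw": 0.5
}}

```text
time: 21.25
tool_pos: [469.5, -236.3, 5.7]
tcp_rot: [179.9, -0.0, 52.0]
ft_force: [-1.5, -0.0, 5.3]
finger_gap: 45.9
grip_force: 41.2
```

Request:
{"op": "play_rows", "data": {
  "motion": [
    [[0,0,0,0,0,0]]
  ]
}}

```text
time: 21.35
tool_pos: [469.6, -236.3, 5.7]
tcp_rot: [179.9, -0.0, 52.0]
ft_force: [-1.5, 0.8, 6.0]
finger_gap: 46.0
grip_force: 41.2
```

Firm grip this time, with a gap of 46 mm at 41 N. I'll lift gently.

Request:
{"op": "play_rows", "data": {
  "motion": [
    [[0,0,0,0,0,0],[0,0,-0.3,0,0,0],[0,0,-1,0,0,0],[0,0,-2,0,0,0],[0,0,-3,0,0,0]]
  ],
  "jaw": 0.4,
  "squeeze": 45
}}

```text
time: 21.85
tool_pos: [469.1, -235.9, 35.7]
tcp_rot: [-180.0, 0.0, 52.0]
ft_force: [0.6, 0.1, -0.9]
finger_gap: 45.8
grip_force: 46.2
```

Request:
{"op": "play_rows", "data": {
  "motion": [
    [[0,0,-2,0,0,0],[0,0,-5,0,0,0],[0,0,-8,0,0,0],[0,0,-11,0,0,0],[0,0,-13,0,0,0]]
  ]
}}

```text
time: 22.35
tool_pos: [470.0, -236.5, 168.6]
tcp_rot: [179.8, -0.0, 52.0]
ft_force: [0.5, -0.6, -1.7]
finger_gap: 45.6
grip_force: 46.3
```

Request:
{"op": "play_rows", "data": {
  "motion": [
    [[0,0,0,0,0,0],[0,0,0,0,0,0],[0,0,0,0,0,0]]
  ]
}}

```text
time: 22.65
tool_pos: [468.2, -235.4, 163.2]
tcp_rot: [-179.9, 0.0, 52.0]
ft_force: [-1.4, -0.1, -2.0]
finger_gap: 45.7
grip_force: 46.3
```

Run:
```python
from h import *
go(380,-349,175,64)
```

```text
shift cm [-14.38, 0.03, -1.18] az -12.0 | at [ 468.2 -235.4  163.2] [-179.9    0.    52. ] gap 45.7 F [-1.4 -0.1 -2. ] t 22.65
```

Request:
{"op": "play_rows", "data": {
  "motion": [
    [[-1.5,0,0,0,0,-2],[-5,0,-0.5,0,0,-5],[-9,0,-1,0,0,-9],[-12.5,0,-1,0,0,-12],[-14.2,0,-1,0,0,-12]]
  ]
}}

```text
time: 23.15
tool_pos: [379.3, -349.2, 173.2]
tcp_rot: [-179.8, -0.0, 64.0]
ft_force: [-0.2, 0.3, -1.7]
finger_gap: 45.8
grip_force: 46.3
```

Request:
{"op": "play_rows", "data": {
  "motion": [
    [[0,0,0,0,0,0],[0,0,0,0,0,0],[0,0,0,0,0,0],[0,0,0,0,0,0],[0,0,0,0,0,0]]
  ]
}}

```text
time: 23.65
tool_pos: [382.2, -347.2, 174.7]
tcp_rot: [-180.0, -0.0, 64.1]
ft_force: [0.1, -0.1, -1.6]
finger_gap: 46.0
grip_force: 46.3
```

Run:
```python
from h import *
go(383,-351,90,63.8)
```

```text
shift cm [-0.31, 0.23, 8.47] az 0.3 | at [ 382.2 -347.2  174.7] [-180.    -0.    64.1] gap 46.0 F [ 0.1 -0.1 -1.6] t 23.65
```

Request:
{"op": "play_rows", "data": {
  "motion": [
    [[-0.1,0.1,1.5,0,0,0],[-0.3,0.2,4,0,0,0],[-0.3,0.2,6.5,0,0,0],[-0.3,0.2,8,0,0,0],[-0.3,0.2,8.5,0,0,0]]
  ]
}}

```text
time: 24.15
tool_pos: [381.1, -350.0, 87.0]
tcp_rot: [-179.8, -0.1, 64.1]
ft_force: [-0.5, -0.4, -1.3]
finger_gap: 46.0
grip_force: 46.3
```

Request:
{"op": "play_rows", "data": {
  "motion": [
    [[0,0,0,0,0,0],[0,0,0,0,0,0],[0,0,0,0,0,0],[0,0,0,0,0,0],[0,0,0,0,0,0]]
  ]
}}

```text
time: 24.65
tool_pos: [382.6, -351.9, 90.6]
tcp_rot: [179.9, 0.0, 64.0]
ft_force: [-0.2, 0.4, -2.9]
finger_gap: 45.6
grip_force: 46.3
```

Run:
```python
from h import *
go(383,-351,77.7,63.8)
```

```text
shift cm [0.09, -0.0, 1.29] az 0.2 | at [ 382.6 -351.9   90.6] [179.9   0.   64. ] gap 45.6 F [-0.2  0.4 -2.9] t 24.65
```

Request:
{"op": "play_rows", "data": {
  "motion": [
    [[0,0,0.5,0,0,0],[0,0,0.9,0,0,0],[0,0,1.1,0,0,0],[0,0,1.2,0,0,0],[0,0,1.3,0,0,0]]
  ]
}}

```text
time: 25.15
tool_pos: [382.0, -351.2, 77.7]
tcp_rot: [-179.9, -0.0, 64.0]
ft_force: [-7.2, 7.8, 15.9]
finger_gap: 45.4
grip_force: 48.6
```

Request:
{"op": "play_rows", "data": {
  "motion": [
    [[0,0,0,0,0,0],[0,0,0.1,0,0,0],[0,0,0.1,0,0,0]]
  ]
}}

```text
time: 25.45
tool_pos: [382.3, -351.4, 77.7]
tcp_rot: [-180.0, -0.0, 64.1]
ft_force: [-7.8, 7.4, 15.5]
finger_gap: 45.6
grip_force: 48.6
```

On the floor at 77.7 as predicted. I'll release it and go to carton A.

Request:
{"op": "play_rows", "data": {
  "motion": [
    [[0,0,-0.1,0,0,0],[0,0,-0.1,0,0,0],[0,0,-0.1,0,0,0],[0,0,-0.1,0,0,0]]
  ],
  "jaw": 0.7
}}

```text
time: 25.85
tool_pos: [382.2, -351.4, 76.7]
tcp_rot: [-180.0, -0.0, 64.0]
ft_force: [0.1, -0.1, -0.2]
finger_gap: 59.8
grip_force: 0.0
```

Request:
{"op": "play_rows", "data": {
  "motion": [
    [[0,0,-1.5,0,0,0],[0,0,-4,0,0,0],[0,0,-8,0,0,0],[0,0,-11,0,0,0],[0,0,-12,0,0,0]]
  ]
}}

```text
time: 26.35
tool_pos: [383.8, -353.2, 202.4]
tcp_rot: [179.6, 0.2, 64.0]
ft_force: [0.5, -0.8, 0.1]
finger_gap: 59.6
grip_force: 0.0
```

Run:
```python
from h import *
go(578,-363,190,40)
```

```text
shift cm [7.62, 17.89, 1.24] az 24.0 | at [ 383.8 -353.2  202.4] [179.6   0.2  64. ] gap 59.6 F [ 0.5 -0.8  0.1] t 26.35
```

Request:
{"op": "play_rows", "data": {
  "motion": [
    [[0.8,2,0,0,0,4],[2.5,5.9,0,0,0,10],[4.5,10.5,0,0,0,16],[6.5,15.2,0.5,0,0,21],[7.6,17.8,1,0,0,24]]
  ],
  "jaw": 0.87
}}

```text
time: 26.85
tool_pos: [578.4, -360.3, 186.2]
tcp_rot: [-180.0, -0.0, 39.9]
ft_force: [-1.2, -0.1, 0.9]
finger_gap: 74.4
grip_force: 0.0
```

Request:
{"op": "play_rows", "data": {
  "motion": [
    [[0,0,0,0,0,0],[0,0,0,0,0,0],[0,0,0,0,0,0],[0,0,0,0,0,0],[0,0,0,0,0,0]]
  ]
}}

```text
time: 27.35
tool_pos: [574.9, -361.6, 187.9]
tcp_rot: [179.9, -0.0, 40.0]
ft_force: [-0.2, -0.3, -0.2]
finger_gap: 74.4
grip_force: 0.0
```

Run:
```python
from h import *
go(578,-363,45,40)
```

```text
shift cm [0.14, 0.31, 14.29] az -0.0 | at [ 574.9 -361.6  187.9] [179.9  -0.   40. ] gap 74.4 F [-0.2 -0.3 -0.2] t 27.35
```

Request:
{"op": "play_rows", "data": {
  "motion": [
    [[0.1,0.2,3,0,0,0],[0.1,0.3,7,0,0,0],[0.1,0.3,10.5,0,0,0],[0.1,0.3,13,0,0,0],[0.1,0.3,14.2,0,0,0]]
  ]
}}

```text
time: 27.85
tool_pos: [576.1, -361.7, 41.9]
tcp_rot: [-179.8, 0.1, 40.0]
ft_force: [-0.1, 0.7, -0.1]
finger_gap: 74.2
grip_force: 0.0
```

Request:
{"op": "play_rows", "data": {
  "motion": [
    [[0,0,0,0,0,0],[0,0,0,0,0,0],[0,0,0,0,0,0],[0,0,0,0,0,0]]
  ]
}}

```text
time: 28.25
tool_pos: [579.5, -363.6, 47.2]
tcp_rot: [179.8, -0.0, 40.0]
ft_force: [0.2, -0.4, 0.4]
finger_gap: 74.2
grip_force: 0.0
```

Request:
{"op": "play_rows", "data": {
  "motion": [
    [[0,0,0,0,0,0],[0,0,0,0,0,0],[0,0,0,0,0,0],[0,0,0,0,0,0],[0,0,0,0,0,0]]
  ],
  "jaw": 0.4,
  "squeeze": 60
}}

```text
time: 28.75
tool_pos: [578.7, -362.9, 46.0]
tcp_rot: [179.9, -0.0, 40.0]
ft_force: [-2.0, 1.6, 5.9]
finger_gap: 46.9
grip_force: 62.3
```

Request:
{"op": "play_rows", "data": {
  "motion": [
    [[0,0,-0.5,0,0,0],[0,0,-3,0,0,0],[0,0,-7,0,0,0],[0,0,-11,0,0,0],[0,0,-15,0,0,0]]
  ]
}}

```text
time: 29.25
tool_pos: [577.7, -362.4, 195.8]
tcp_rot: [-179.9, 0.0, 40.0]
ft_force: [1.3, -0.4, -1.3]
finger_gap: 46.5
grip_force: 61.9
```

Request:
{"op": "play_rows", "data": {
  "motion": [
    [[0,0,-2,0,0,0],[0,0,-3,0,0,0],[0,0,-3,0,0,0],[0,0,-3,0,0,0],[0,0,-3,0,0,0]]
  ]
}}

```text
time: 29.75
tool_pos: [577.3, -362.0, 222.0]
tcp_rot: [-179.8, 0.1, 40.0]
ft_force: [-0.2, -0.5, -1.9]
finger_gap: 46.6
grip_force: 62.0
```

Run:
```python
from h import *
go(451,-375,225,63.8)
```

```text
shift cm [-10.5, -7.13, -0.3] az -23.8 | at [ 577.3 -362.   222. ] [-1.798e+02  1.000e-01  4.000e+01] gap 46.6 F [-0.2 -0.5 -1.9] t 29.75
```

Request:
{"op": "play_rows", "data": {
  "motion": [
    [[-1,-0.7,0,0,0,-4],[-3.5,-2.4,0,0,0,-10],[-6.5,-4.4,0,0,0,-16],[-9.2,-6.3,0,0,0,-22],[-10.5,-7.1,0,0,0,-23.8]]
  ]
}}

```text
time: 30.25
tool_pos: [449.2, -375.6, 223.0]
tcp_rot: [-179.8, -0.0, 64.0]
ft_force: [0.9, -0.6, -0.6]
finger_gap: 46.7
grip_force: 62.3
```

Request:
{"op": "play_rows", "data": {
  "motion": [
    [[0,0,0,0,0,0],[0,0,0,0,0,0],[0,0,0,0,0,0],[0,0,0,0,0,0],[0,0,0,0,0,0]]
  ]
}}

```text
time: 30.75
tool_pos: [452.8, -375.6, 224.6]
tcp_rot: [-180.0, -0.0, 63.9]
ft_force: [0.1, 0.5, -1.7]
finger_gap: 46.6
grip_force: 62.3
```

Run:
```python
from h import *
go(451,-375,130,63.8)
```

```text
shift cm [-0.02, -0.19, 9.46] az 0.1 | at [ 452.8 -375.6  224.6] [-180.    -0.    63.9] gap 46.6 F [ 0.1  0.5 -1.7] t 30.75
```

Request:
{"op": "play_rows", "data": {
  "motion": [
    [[0,0,2,0,0,0],[0,-0.1,4.5,0,0,0],[0,-0.1,7,0,0,0],[0,-0.1,8.8,0,0,0],[0,-0.1,9.4,0,0,0]]
  ]
}}

```text
time: 31.25
tool_pos: [450.4, -374.1, 128.0]
tcp_rot: [-179.8, -0.1, 63.9]
ft_force: [-0.9, 0.3, -2.4]
finger_gap: 46.8
grip_force: 62.3
```

Request:
{"op": "play_rows", "data": {
  "motion": [
    [[0,0,0,0,0,0],[0,0,0,0,0,0],[0,0,0,0,0,0],[0,0,0,0,0,0],[0,0,0,0,0,0]]
  ]
}}

```text
time: 31.75
tool_pos: [451.6, -375.9, 131.8]
tcp_rot: [179.9, 0.0, 63.8]
ft_force: [0.8, -0.9, -1.1]
finger_gap: 46.4
grip_force: 62.3
```

Run:
```python
from h import *
go(451,-375,118,63.8)
```

```text
shift cm [0.05, -0.1, 1.38] az 0.0 | at [ 451.6 -375.9  131.8] [179.9   0.   63.8] gap 46.4 F [ 0.8 -0.9 -1.1] t 31.75
```

Request:
{"op": "play_rows", "data": {
  "motion": [
    [[0,0,0.5,0,0,0],[0,0,0.9,0,0,0],[0,0,1.1,0,0,0],[0,0,1.3,0,0,0],[0,0,1.4,0,0,0]]
  ]
}}

```text
time: 32.25
tool_pos: [451.0, -375.4, 118.0]
tcp_rot: [-180.0, 0.0, 63.8]
ft_force: [-7.5, 6.6, 14.6]
finger_gap: 46.4
grip_force: 64.2
```

Request:
{"op": "play_rows", "data": {
  "motion": [
    [[0,0,0,0,0,0],[0,0,0,0,0,0],[0,0,0,0,0,0]]
  ]
}}

```text
time: 32.55
tool_pos: [451.1, -375.5, 118.0]
tcp_rot: [-180.0, 0.0, 63.8]
ft_force: [-4.0, 3.9, 6.8]
finger_gap: 46.2
grip_force: 63.3
```

Request:
{"op": "play_rows", "data": {
  "motion": [
    [[0,0,0,0,0,0],[0,0,0,0,0,0],[0,0,0,0,0,0],[0,0,0,0,0,0]]
  ],
  "jaw": 0.72
}}

```text
time: 32.95
tool_pos: [451.3, -375.5, 116.8]
tcp_rot: [-180.0, -0.0, 63.8]
ft_force: [0.0, 0.2, 0.1]
finger_gap: 61.4
grip_force: 0.0
```

Request:
{"op": "play_rows", "data": {
  "motion": [
    [[0,0,-1.5,0,0,0],[0,0,-4,0,0,0],[0,0,-8,0,0,0],[0,0,-12,0,0,0],[0,0,-14,0,0,0]]
  ]
}}

```text
time: 33.45
tool_pos: [452.4, -376.6, 263.0]
tcp_rot: [179.6, 0.1, 63.8]
ft_force: [0.5, -0.8, 0.7]
finger_gap: 61.4
grip_force: 0.0
```

Run:
```python
from h import *
go(450,-60,260,63.8)
```

```text
shift cm [28.31, -14.18, 0.3] az 0.0 | at [ 452.4 -376.6  263. ] [1.796e+02 1.000e-01 6.380e+01] gap 61.4 F [ 0.5 -0.8  0.7] t 33.45
```

Request:
{"op": "play_rows", "data": {
  "motion": [
    [[2,-1,0,0,0,0],[6,-3,0,0,0,0],[10,-5,0,0,0,0],[14,-7,0,0,0,0],[18,-9,0,0,0,0]]
  ]
}}

```text
time: 33.95
tool_pos: [449.7, -172.8, 258.3]
tcp_rot: [179.9, -0.0, 63.8]
ft_force: [1.0, 0.7, -0.4]
finger_gap: 61.5
grip_force: 0.0
```

Request:
{"op": "play_rows", "data": {
  "motion": [
    [[4,-2,0,0,0,0],[8,-4,0,0,0,0],[12,-6,0,0,0,0],[14,-7,0,0,0,0],[15,-7.5,0,0,0,0]]
  ]
}}

```text
time: 34.45
tool_pos: [448.8, -4.5, 258.3]
tcp_rot: [179.9, -0.1, 64.0]
ft_force: [1.1, -0.7, -0.4]
finger_gap: 61.6
grip_force: 0.0
```

Request:
{"op": "play_rows", "data": {
  "motion": [
    [[0,0,0,0,0,0],[0,0,0,0,0,0],[0,0,0,0,0,0],[0,0,0,0,0,0],[0,0,0,0,0,0]]
  ]
}}

```text
time: 34.95
tool_pos: [448.7, -7.3, 256.8]
tcp_rot: [-180.0, 0.0, 63.8]
ft_force: [-0.2, -0.8, -0.2]
finger_gap: 61.7
grip_force: 0.0
```

Run:
```python
from h import *
s=optics.snapshot("top");t=optics.snapshot("side")
def z(i,u0,v0,w,h,k):return cv2.resize(i["pixels"][v0:v0+h,u0:u0+w,::-1],None,fx=k,fy=k,interpolation=cv2.INTER_CUBIC)
o=np.zeros((600,800,3),'uint8')
o[:400,:400]=z(s,380,200,100,100,4)
o[:400,400:]=z(t,300,120,100,100,4)
o[400:600,:300]=z(s,290,115,100,67,3)[:200]
o[400:600,400:700]=z(t,230,140,100,67,3)[:200]
cv2.imwrite("pics/f1.png",o); print(sensors.sense()["tool_pos"])
```

```text
[448.66583055  -7.03335603 256.80892519]
```

View pics/f1.png

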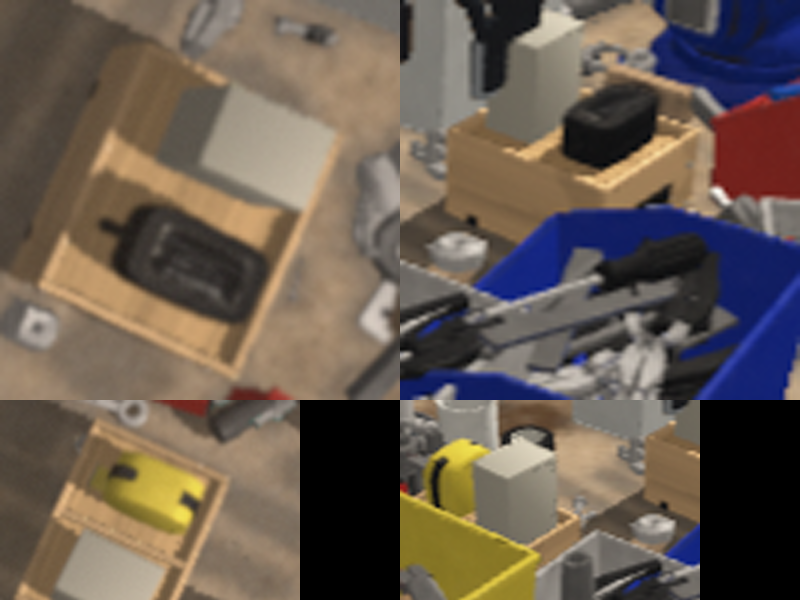

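The final view shows the adapter and a carton side by side in the open crate, at (195,265) and (265,145). The tape and the other carton are in their own compartments. All stand upright and flat, and the arm is clear.

```bash
python3 -c "
from bench import job
print(job.hand_in())"
```

```text
the job is handed in; nothing more can be done
None
```

The job is handed in with both kits made up (about 35 s of the 99 s used): the tape measure and one carton are in the divided crate, one to each compartment, and the power-supply block and the other carton are side by side in the open crate, all upright, flat on the floor and let go; my first grasp of the block slipped and moved it a few mm, the second held.

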